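Park the red index plunger on the setter's stand

ROBOT

A 6-joint arm with a two-finger parallel gripper is mounted at the origin on the work surface. World frame = base frame: x ahead of the robot, y to its left, z up, the work surface at z = 0. Lengths are in m, angles in degrees, forces in N, time in s.
With the tool pointing down it reaches from about 0.4 to 0.825 m from the base axis. Payload 7 kg.
Tool frame: the origin (TCP) lies at the very end of the fingers, on their centre line; the grasp point (between the pads) lies 19 mm behind it (r.hold_point_z is the distance from the TCP to the grasp point, in m); z points along the fingers, y is the line along which they close (so a half turn about z gives the same grasp; the last joint's range is limited). The gripper opens to 88 mm and grips with 3 to 60 N. Pads are 19 mm wide; open, the fingers measure 130 mm over their backs; the gripper's body (78 mm by 193 mm) begins 47 mm behind the grasp point.
Start: joints at [-59.066, 20.546, 0.682, 0, -70.136, -16.507], TCP at [0.168, -0.654, 0.227] pointing down, gripper open.
Joint ranges: [-176.03, 176.03], [-82.01, 121.73], [-58.28, 71.71], [-173.87, 95.51], [-174.79, -0.11], [-173.66, 173.66]. Speed limits (degrees/s): [136.94, 136.94, 172.46, 180, 180, 180].

INTERFACE

Orientations are given as [roll, pitch, yaw] about the fixed x, y, z axes, in that order (R = Rz(yaw) Ry(pitch) Rx(roll)).
In Python, from plant import telemetry, vision, workorder, r gives the robot as it stands.
- The arm moves only by the tool move_arm, never from a script. Its argument "plan" is a list of rows, each a list of 7 numbers: the opening, from -1 (shut) to 1 (fully open), so that 0 is half open, then the shift along the world's x, y, z in m, then the turn, a rotation vector about the world's x, y, z in degrees. In form: [[fingers, dx, dy, dz, ax, ay, az], ...]. A call has 1 to 20 rows; each row shifts and turns the commanded pose from where the row before left it; what a row does not reach is not made up. A row lasts 1/8 s, in which the tool goes at most 62.5 mm and 10.7 degrees, less where a joint would pass 70% of its speed; a pose out of reach is approached as far as the arm can. A call is refused whole if a number of a shift passes 0.0625 or a number of a turn 10.7, either way. A call with a gripper value outside its range is refused whole. The fingers move at their own pace and stop on an object; "force" is the grip in N (left out, the last holds). Time passes only in rows, so rows that do not move let the fingers close. It gives the time, the measured TCP pose, the force, the opening and the grip force at its end, in the units of the state.
- telemetry.get_state(): the state, without advancing time (a new reading comes with each control period).
- vision.capture(name): name is "scene" or "top"; returns a dict with "img" (400x640x3 uint8, red, green, blue), "depth" (400x640 float32, m along the optical axis (not along the pixel's ray), 0 where there is no reading), "intrinsics" (3x3 intrinsics, pixels), "R" (3x3) and "t" (3): a world point X has camera coordinates R X + t. Camera axes: x right, y down, z forward; pixel columns grow to the right and rows downward; lengths in m; the calibration is good to about 2 mm. A picture is of the moment at which its call begins.
- workorder.close_job(): hands the job in; it is judged then, once.
The state is a dict: "time_s": time; "joints": joint angles; "qd": joint speeds; "joint_torque": joint torques, N m; "tcp_pos": TCP position; "eef_rot": TCP orientation; "contact_force": force on the tool from outside, world axes, zero at the start; "moment": the same for the moment, N m; "gripper_width": finger opening in m; "gripper_force": force on a finger pad.
Only numpy, scipy, OpenCV 4.12 (cv2) and the standard library are available. Lean on these libraries where they do the work, as an engineer would, in place of code of your own. Each camera call takes 0.05 s, during which the arm holds its last target. There are 200 camera calls.

TASK

Two small index stands stand on the jeweller's bench, each with its dial locked by a sprung plunger. Free the dial of the stand with the red handle: pull the red wing handle straight up, give it about a quarter turn either way and lower it so that its cross pin settles in the brass rest notch and the plunger stays up by itself when you let go. Leave the black-handled plunger locked.

Things in the scene. Friction and masses are not known exactly. Their poses are not given: they have to be found in the camera images.
- red_grip (a point): Centre of the red wing handle: upright flat bar 46 mm long (own x), 12 thick (y), 34 high (z up), on the vertical plunger axis; grip from above across y. Plunger down: centre 95 mm above the bench, bar 78 to 112 mm. Under it a round housing 38 mm across, top at 65 mm; beside it, 78 mm along x, a 92 mm dial with pearls, 46 mm high. Stands are fixed; red and black may swap places.
- red_lift (a joint): How far the red plunger is pulled up, m: 0 down and locked, 0.024 upper stop. A spring pulls it down with 5 N at 0, 10 N at the top. Its cross pin clears the raised lips beside its slot above 0.015; resting in the brass notch it reads 0.011.
- red_twist (a joint): Turn of the red handle about its vertical axis, rad, positive counter-clockwise from above; 0: cross pin in its slot; stops at -1.75 and 1.75. Turns only once lifted over the lips. The brass rest notch, 4 mm below the lips, takes the pin anywhere from 1.05 rad to the stop, either way; let go short of that, it stays on the lip or springs back into the slot.
- black_lift (a joint): The same as red_lift, for the plunger with the black wing handle on the other, otherwise alike stand: a bystander, to stay at 0.
Things that resemble listed ones, but are neither listed nor needed, are in the scene too. What is shaped like the part that bears red_grip but green is not meant. Leave any purple look-alike of the part that bears black_lift alone.

How it is judged (in metres and radians):
At the end, for the whole second after the job is handed in: The red plunger rests by itself in its notch: red_lift between 9 and 13.2 mm and still, red_twist more than 0.75 rad either way; the black plunger is down (black_lift under 4 mm) (value of joint red_lift between 0.009 and 0.0132 m and (value of joint red_twist above 0.75 rad or value of joint red_twist below -0.75 rad) and velocity of joint red_lift between -0.01 and 0.01 m/s and value of joint black_lift below 0.004 m); the robot touches nothing.
It fails at once if the black plunger is pulled out of its lock (6 mm or more) (value of joint black_lift above 0.006 m).
It also fails if it takes over 35 s, if anything falls off the work surface, if the arm or the gripper's body presses on something with over 40 N, if the wrist force passes 120 N, or if a joint passes its speed limit or range.

## Working session

There is one attempt and no reset: what is moved stays moved. The work goes in short steps, Python scripts to look and compute and a tool call to move; the robot and the scene stay as the last step left them, time stands still between calls to the robot, and variables do not carry over. Pictures are saved under pics/ and viewed, at most 10 in all, crops included, and the job is handed in when it is done.

Besides the shell and the picture viewer there is one more tool, called after "Emit:" by a JSON object that holds its "name" and its "arguments", one argument or row to a line. move_arm: Moves the arm, as the interface text tells. Its arguments: {"type":"object","properties":{"plan":{"type":"array"},"force":{"type":"number"}},"required":["plan"]}

```bash
mkdir -p pics; python3 - <<'E'
from plant import telemetry, vision, r
import cv2,numpy as np
s=telemetry.get_state();print({k:s[k] for k in('time_s','tcp_pos','eef_rot','gripper_width')})
for n in('scene','top'):
    c=vision.capture(n);np.savez('pics/%s.npz'%n,**c);cv2.imwrite('pics/%s.png'%n,c['img'][:,:,::-1])
E
```

```text
{'time_s': 0.0, 'tcp_pos': array([ 0.16802214, -0.65323293,  0.22560845]), 'eef_rot': array([ 1.79902497e+02, -8.65425527e-03, -1.65581217e+02]), 'gripper_width': 0.08732475296839604}
```

View pics/scene.png

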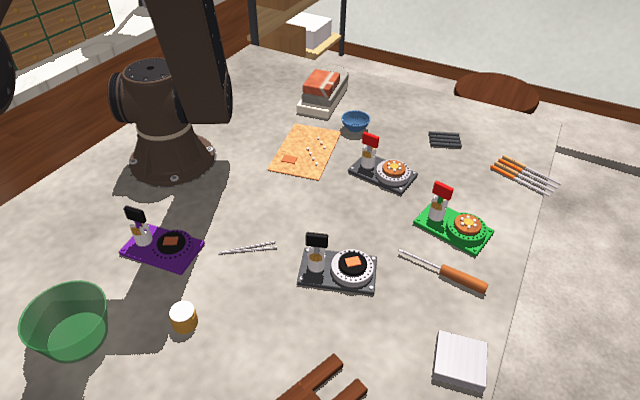

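View pics/top.png

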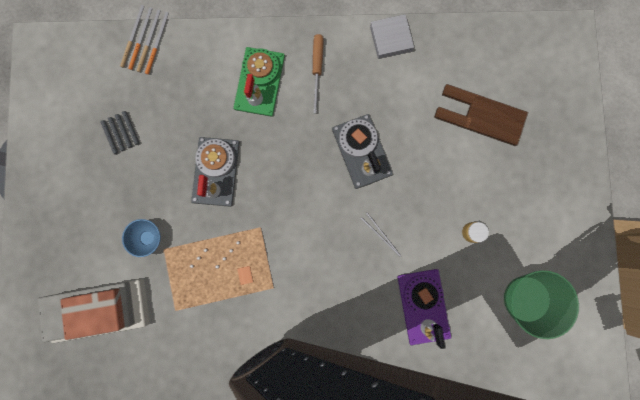

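Scene and top views show these candidates:
- **Red wing handle, grey stand:** scene (370,141), top (202,187). This is the one I want.
- **Red wing handle, green stand:** scene (442,190), top (249,87). It's a decoy.
- **Red books:** scene (322,82).
- **Black handle, grey stand:** scene (316,240), top (375,160). It's the bystander.
- **Black handle, purple stand:** scene (135,215), top (438,335). It's a look-alike.

Next I'll measure the red handle on the grey stand and check it in a close crop.

```bash
cat > h.py <<'E'
import cv2,numpy as np
def red(img):
    h=cv2.cvtColor(img,cv2.COLOR_RGB2HSV);H,S,V=cv2.split(h)
    return (((H<6)|(H>174))&(S>190)&(V>70)).astype('uint8')
def pts(c,m):
    v,u=np.nonzero(m&(c['depth']>0));d=c['depth'][v,u]
    K=c['intrinsics'];P=np.stack([(u-K[0,2])/K[0,0]*d,(v-K[1,2])/K[1,1]*d,d],1)
    return (P-c['t'])@c['R'],u,v
def ray(c,u,v,z):
    K=c['intrinsics'];d=np.array([(u-K[0,2])/K[0,0],(v-K[1,2])/K[1,1],1])@c['R'];o=-c['t']@c['R']
    return o+d*(z-o[2])/d[2]
def win(m,b):
    o=np.zeros_like(m);o[b[1]:b[3],b[0]:b[2]]=m[b[1]:b[3],b[0]:b[2]];return o
E
python3 - <<'E'
from h import *
C={n:dict(np.load('pics/%s.npz'%n)) for n in('scene','top')}
for n,b in(('scene',(340,120,400,170)),('top',(185,165,225,205))):
    c=C[n];m=win(red(c['img']),b);P,u,v=pts(c,m)
    print(n,len(P),'cam',np.round(-c['t']@c['R'],3));print(np.round(np.percentile(P,[2,50,98],axis=0),4))
    T=P[P[:,2]>0.106]
    if len(T)>5:
        q=T[:,:2].astype('float32');print('top pts',len(T),T.mean(0).round(4),cv2.minAreaRect(q))
    if n=='top':
        w=np.array([ray(c,a,b_,0.112) for a,b_ in zip(u,v)])[:,:2].astype('float32');print('minrect z.112',cv2.minAreaRect(w))
# dial centre: top view circle around (214,156)
c=C['top'];print('dial',ray(c,214.5,157,0.046).round(4))
a=C['scene']['img'][115:200,335:430];b=C['top']['img'][130:215,180:275]
cv2.imwrite('pics/crop.png',cv2.resize(np.hstack([a,b]),None,fx=4.2,fy=4.2,interpolation=cv2.INTER_CUBIC)[:,:,::-1])
E
```

```text
scene 176 cam [ 0.84  -0.721  0.798]
[[0.4809 0.2227 0.0816]
 [0.5026 0.2276 0.1   ]
 [0.5226 0.2353 0.1132]]
top pts 54 [0.5001 0.2288 0.1107] ((0.5007567405700684, 0.22853457927703857), (0.013206684030592442, 0.043924834579229355), 82.8290023803711)
top 19 cam [ 0.379 -0.023  0.964]
[[0.4771 0.2228 0.0939]
 [0.4921 0.2254 0.1019]
 [0.5149 0.2273 0.1105]]
minrect z.112 ((0.4950195848941803, 0.2222854048013687), (0.005966968834400177, 0.039512477815151215), 83.11319732666016)
dial [0.5727 0.2166 0.046 ]
```

View pics/crop.png

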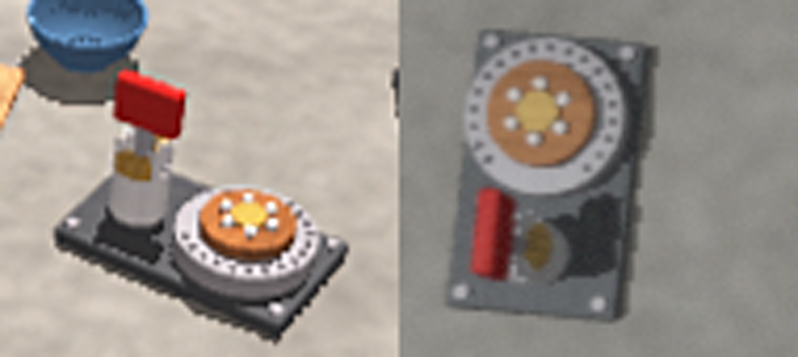

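The crop confirms it. The red handle is on the dark grey stand with the pearl dial, in the left half (scene) at about (150,105) and in the right half (top) at about (490,232). I'll refine the centre and yaw with a looser mask and the dial.

```bash
python3 - <<'E'
from h import *
C={n:dict(np.load('pics/%s.npz'%n)) for n in('scene','top')}
for n,b in(('scene',(340,120,400,170)),('top',(190,168,215,203))):
    c=C[n];i=c['img'].astype(int);m=win(((i[...,0]>2*i[...,1])&(i[...,0]>2*i[...,2])&(i[...,0]>60)).astype('uint8'),b)
    P,u,v=pts(c,m);print(n,m.sum(),len(P),np.round(np.percentile(P,[1,50,99],axis=0),4).tolist())
    k,_=cv2.findContours(cv2.resize(m,None,fx=8,fy=8,interpolation=cv2.INTER_LINEAR),0,1);
    print(cv2.minAreaRect(np.argwhere(m)[:,::-1].astype('float32')))
    if n=='top': print(np.array([m[r].sum() and (r,*np.nonzero(m[r])[0][[0,-1]]) or (r,0,0) for r in range(174,200)]).tolist())
    else:
        L=[(v[u==x].min(),x) for x in np.unique(u)];print(L)
    d=np.array([np.cos(np.radians(-8)),np.sin(np.radians(-8))]);a=P[:,:2]@d;q=P[:,:2]@[-d[1],d[0]]
    print('along',np.percentile(a,[0,2,98,100]).round(4),'across',np.percentile(q,[0,2,98,100]).round(4))
# bright ring of dial in top: silver ring
c=C['top'];g=cv2.cvtColor(c['img'],cv2.COLOR_RGB2GRAY)
for n,b in(('top',(188,132,242,182)),('scene',(372,150,422,195))):
    c=C[n];P,u,v=pts(c,win(np.ones((400,640),'uint8'),b));s=(P[:,2]>.036)&(P[:,2]<.054)
    print(n,s.sum(),cv2.minEnclosingCircle(P[s,:2].astype('float32')),np.median(P[s],0).round(4))
    # stand plate
b=(185,130,245,210);c=C['top'];P,u,v=pts(c,win(np.ones((400,640),'uint8'),b));s=(P[:,2]>.006)
print('plate',cv2.minAreaRect(P[s,:2].astype('float32')))
E
```

```text
scene 202 201 [[0.4774, 0.2224, 0.0799], [0.5016, 0.2279, 0.1001], [0.5228, 0.2393, 0.1142]]
((369.8561706542969, 139.383544921875), (18.024337768554688, 12.055237770080566), 20.556047439575195)
[(np.int64(135), np.int64(362)), (np.int64(132), np.int64(363)), (np.int64(131), np.int64(364)), (np.int64(132), np.int64(365)), (np.int64(132), np.int64(366)), (np.int64(132), np.int64(367)), (np.int64(133), np.int64(368)), (np.int64(133), np.int64(369)), (np.int64(133), np.int64(370)), (np.int64(134), np.int64(371)), (np.int64(134), np.int64(372)), (np.int64(135), np.int64(373)), (np.int64(135), np.int64(374)), (np.int64(135), np.int64(375)), (np.int64(136), np.int64(376)), (np.int64(136), np.int64(377)), (np.int64(136), np.int64(378))]
along [0.4391 0.4413 0.4856 0.4863] across [0.2892 0.2914 0.304  0.3182]
top 164 163 [[0.4761, 0.2228, 0.0892], [0.4977, 0.2273, 0.1104], [0.5197, 0.2361, 0.1147]]
((201.99009704589844, 185.09902954101562), (8.358312606811523, 20.298757553100586), 5.710593223571777)
[[174, 0, 0], [175, 200, 203], [176, 199, 204], [177, 199, 206], [178, 199, 206], [179, 199, 206], [180, 199, 206], [181, 199, 206], [182, 199, 206], [183, 198, 206], [184, 198, 206], [185, 198, 205], [186, 198, 206], [187, 198, 206], [188, 198, 205], [189, 198, 205], [190, 198, 205], [191, 198, 205], [192, 198, 205], [193, 197, 205], [194, 198, 204], [195, 199, 204], [196, 0, 0], [197, 0, 0], [198, 0, 0], [199, 0, 0]]
along [0.4388 0.4399 0.4823 0.4834] across [0.2902 0.2907 0.3027 0.3037]
top 514 ((0.5604215860366821, 0.2238386869430542), 0.046226128935813904) [0.5754 0.2204 0.0405]
scene 310 ((0.5607653856277466, 0.22567547857761383), 0.04887508973479271) [0.577  0.2199 0.041 ]
plate ((0.5456451773643494, 0.22480899095535278), (0.10075600445270538, 0.165183424949646), 83.2883529663086)
```

Target: bar centre at about (0.499, 0.2295), bar yaw about −6.7°. The tool needs to turn −21.1°, and the twist will be counter-clockwise so that J6 stays in range. The first move goes above the handle by an outward path.

Emit:
{"name": "move_arm", "arguments": {
  "plan": [
    [1,0.0293,0.042,0,0,0,-1.76],
    [1,0.0293,0.042,0,0,0,-1.76],
    [1,0.0293,0.042,0,0,0,-1.76],
    [1,0.0293,0.042,0,0,0,-1.76],
    [1,0.0293,0.042,0,0,0,-1.76],
    [1,0.0293,0.042,0,0,0,-1.76],
    [1,0.0293,0.042,0,0,0,-1.76],
    [1,0.0293,0.042,0,0,0,-1.76],
    [1,0.0293,0.042,0,0,0,-1.76],
    [1,0.0293,0.042,0,0,0,-1.76],
    [1,0.0293,0.042,0,0,0,-1.76],
    [1,0.0293,0.042,0,0,0,-1.76],
    [1,-0.0026,0.0474,0,0,0,0],
    [1,-0.0026,0.0474,0,0,0,0],
    [1,-0.0026,0.0474,0,0,0,0],
    [1,-0.0026,0.0474,0,0,0,0],
    [1,-0.0026,0.0474,0,0,0,0],
    [1,-0.0026,0.0474,0,0,0,0],
    [1,-0.0026,0.0474,0,0,0,0],
    [1,0,0,0,0,0,0]
  ],
  "force": 40
}}

```text
time_s: 2.6
tcp_pos: [0.5012, 0.1847, 0.2261]
eef_rot: [-180.0, -0.0, 173.5]
contact_force: [-0.3, -0.1, -1.5]
gripper_width: 0.0876
gripper_force: 0.0
```

Emit:
{"name": "move_arm", "arguments": {
  "plan": [
    [1,-0.0022,0.0448,0,0,0,0],
    [1,0,0,-0.04,0,0,0],
    [1,0,0,-0.036,0,0,0],
    [1,0,0,0,0,0,0],
    [1,0,0,0,0,0,0]
  ]
}}

```text
time_s: 3.22
tcp_pos: [0.5001, 0.2268, 0.1518]
eef_rot: [180.0, 0.1, 173.3]
contact_force: [0.1, 0.8, 1.0]
gripper_width: 0.0875
gripper_force: 0.0
```

```bash
python3 - <<'E'
from h import *
from plant import telemetry, vision
s=telemetry.get_state();print(s['tcp_pos'],s['eef_rot'],s['joints'])
a=vision.capture('scene')['img'][70:200,310:430];b=vision.capture('top')['img'][110:240,150:270]
cv2.imwrite('pics/above.png',cv2.resize(np.hstack([a,b]),None,fx=3.3,fy=3.3)[:,:,::-1])
E
```

```text
[0.50014967 0.22681384 0.15184002] [1.79976052e+02 6.40430158e-02 1.73299359e+02] [ 4.48613024e+01  1.22935355e+01 -2.13495311e+01  4.24024708e-02
 -5.62983696e+01 -1.41585440e+02]
```

View pics/above.png

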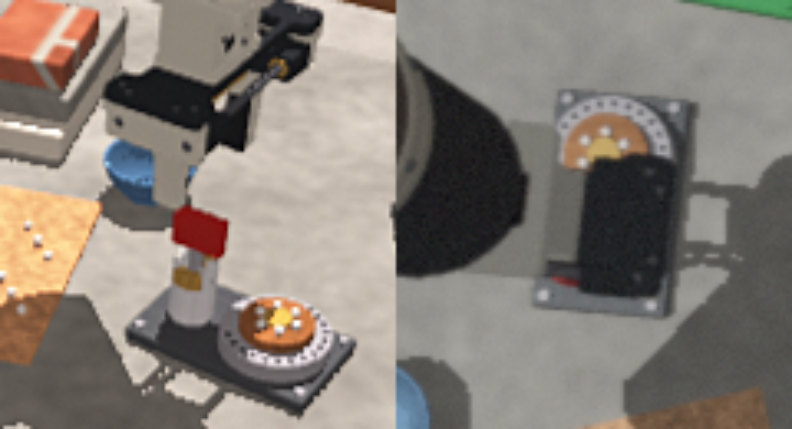

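The gripper is above the handle, with its near finger at crop-left (175,180) beside the red bar at (200,230), aligned to the stand. I'll correct 2–3 mm and go down.

Emit:
{"name": "move_arm", "arguments": {
  "plan": [
    [1,-0.001,0.0025,-0.02,0,0,0],
    [1,0,0,-0.026,0,0,0],
    [1,0,0,-0.026,0,0,0],
    [1,0,0,0,0,0,0],
    [-0.5,0,0,0,0,0,0],
    [-0.5,0,0,0,0,0,0],
    [-0.5,0,0,0,0,0,0],
    [-0.5,0,0,0,0,0,0]
  ],
  "force": 40
}}

```text
time_s: 4.32
tcp_pos: [0.4985, 0.2296, 0.079]
eef_rot: [180.0, 0.0, 173.3]
contact_force: [-0.7, 0.3, 0.3]
gripper_width: 0.0532
gripper_force: 0.0
```

Emit:
{"name": "move_arm", "arguments": {
  "plan": [
    [-1,0,0,0,0,0,0],
    [-1,0,0,0,0,0,0],
    [-1,0,0,0,0,0,0],
    [-1,0,0,0,0,0,0],
    [-1,0,0,0,0,0,0],
    [-1,0,0,0,0,0,0],
    [-1,0,0,0,0,0,0]
  ],
  "force": 40
}}

```text
time_s: 5.2
tcp_pos: [0.4988, 0.2312, 0.0786]
eef_rot: [179.8, 0.1, 173.3]
contact_force: [-0.6, 6.9, -2.7]
gripper_width: 0.0117
gripper_force: 40.0
```

Gripped, 11.7 mm wide. The side force shows the axis is about 2 mm further in +y, so I'll ease that off and lift 19.5 mm.

Emit:
{"name": "move_arm", "arguments": {
  "plan": [
    [-1,0,0.002,0,0,0,0],
    [-1,0,0,0.004,0,0,0],
    [-1,0,0,0.005,0,0,0],
    [-1,0,0,0.005,0,0,0],
    [-1,0,0,0.005,0,0,0],
    [-1,0,0,0.001,0,0,0],
    [-1,0,0,0,0,0,0]
  ],
  "force": 45
}}

```text
time_s: 6.08
tcp_pos: [0.4985, 0.2316, 0.0986]
eef_rot: [180.0, 0.0, 173.3]
contact_force: [5.1, 2.2, -9.8]
gripper_width: 0.0117
gripper_force: 45.0
```

Emit:
{"name": "move_arm", "arguments": {
  "plan": [
    [-1,0,0,0,0,0,5],
    [-1,0,0,0,0,0,5],
    [-1,0,0,0,0,0,5],
    [-1,0,0,0,0,0,5],
    [-1,0,0,0,0,0,5],
    [-1,0,0,0,0,0,5],
    [-1,0,0,0,0,0,0]
  ]
}}

```text
time_s: 6.95
tcp_pos: [0.4985, 0.2312, 0.0985]
eef_rot: [-180.0, 0.0, -156.6]
contact_force: [6.4, 1.5, -9.7]
gripper_width: 0.0114
gripper_force: 45.0
```

Turning freely. Now on to 85° in total.

Emit:
{"name": "move_arm", "arguments": {
  "plan": [
    [-1,0,0,0,0,0,5],
    [-1,0,0,0,0,0,5],
    [-1,0,0,0,0,0,5],
    [-1,0,0,0,0,0,5],
    [-1,0,0,0,0,0,5],
    [-1,0,0,0,0,0,5],
    [-1,0,0,0,0,0,5],
    [-1,0,0,0,0,0,5],
    [-1,0,0,0,0,0,5],
    [-1,0,0,0,0,0,5],
    [-1,0,0,0,0,0,5],
    [-1,0,0,0,0,0,0]
  ]
}}

```text
time_s: 8.45
tcp_pos: [0.4991, 0.2309, 0.0986]
eef_rot: [-179.9, -0.0, -101.6]
contact_force: [7.9, -0.8, -9.9]
gripper_width: 0.012
gripper_force: 45.0
```

Emit:
{"name": "move_arm", "arguments": {
  "plan": [
    [-1,0,0,-0.003,0,0,0],
    [-1,0,0,-0.003,0,0,0],
    [-1,0,0,-0.002,0,0,0],
    [-1,0,0,-0.001,0,0,0],
    [-1,0,0,-0.0005,0,0,0],
    [-1,0,0,0,0,0,0]
  ]
}}

```text
time_s: 9.2
tcp_pos: [0.4991, 0.2309, 0.0894]
eef_rot: [-179.9, -0.0, -101.7]
contact_force: [7.4, -1.2, -7.8]
gripper_width: 0.0123
gripper_force: 45.0
```

Emit:
{"name": "move_arm", "arguments": {
  "plan": [
    [-1,0,0,-0.0005,0,0,0],
    [-1,0,0,-0.0005,0,0,0],
    [-1,0,0,0,0,0,0]
  ]
}}

```text
time_s: 9.57
tcp_pos: [0.4991, 0.231, 0.0891]
eef_rot: [-179.9, 0.0, -101.7]
contact_force: [5.5, -3.1, -0.1]
gripper_width: 0.0117
gripper_force: 45.0
```

The vertical load has dropped to zero, so the pin is seated in the notch. Open slowly and rise.

Emit:
{"name": "move_arm", "arguments": {
  "plan": [
    [-0.4,0,0,0,0,0,0],
    [-0.4,0,0,0,0,0,0],
    [-0.4,0,0,0,0,0,0],
    [-0.4,0,0,0,0,0,0],
    [-0.4,0,0,0,0,0,0],
    [-0.4,0,0,0.03,0,0,0],
    [-0.4,0,0,0.05,0,0,0],
    [-0.4,0,0,0.05,0,0,0],
    [-0.4,-0.03,-0.05,0,0,0,0],
    [-0.4,-0.03,-0.05,0,0,0,0],
    [-0.4,0,-0.06,0,0,0,0],
    [-0.4,0,-0.06,0,0,0,0],
    [-0.4,0,-0.06,0,0,0,0],
    [-0.4,0,0,0,0,0,0],
    [-0.4,0,0,0,0,0,0]
  ]
}}

```text
time_s: 11.45
tcp_pos: [0.4383, -0.0488, 0.2181]
eef_rot: [-180.0, 0.0, -101.8]
contact_force: [-0.5, 0.4, 0.2]
gripper_width: 0.0266
gripper_force: 0.0
```

```bash
python3 - <<'E'
from h import *
from plant import telemetry, vision
s=telemetry.get_state();print(s['tcp_pos'],s['contact_force'],s['time_s'],np.abs(s['qd']).max())
I=[]
for n,b,w in(('scene',(330,110,400,170),(70,195,310,430)),('top',(180,160,225,210),(110,235,150,270))):
    c=vision.capture(n);i=c['img'].astype(int);m=win(((i[...,0]>2*i[...,1])&(i[...,0]>2*i[...,2])&(i[...,0]>60)).astype('uint8'),b)
    P,u,v=pts(c,m);T=P[P[:,2]>.1]
    print(n,len(P),np.percentile(P,[2,50,98],axis=0).round(4).tolist());I.append(c['img'][w[0]:w[1],w[2]:w[3]])
cv2.imwrite('pics/after.png',cv2.resize(np.hstack(I),None,fx=3.3,fy=3.3)[:,:,::-1])
E
```

```text
[ 0.43830571 -0.04884926  0.21809218] [-0.48149755  0.42851933  0.15670778] 11.45 2.0340062834205628
scene 150 [[0.4923, 0.2083, 0.091], [0.5026, 0.2258, 0.112], [0.509, 0.2521, 0.1247]]Traceback (most recent call last):
  File "<stdin>", line 8, in <module>
    return _quantile_unchecked(
        a, q, axis, out, overwrite_input, method, keepdims, weights)
    return _ureduce(a,
                    func=_quantile_ureduce_func,
    ...<5 lines>...
                    overwrite_input=overwrite_input,
                    method=method)
    r = func(a, **kwargs)
    result = _quantile(arr,
                       quantiles=q,
    ...<2 lines>...
                       out=out,
                       weights=wgt)
    slices_having_nans = np.isnan(arr[-1, ...])
                                  ~~~^^^^^^^^^
IndexError: index -1 is out of bounds for axis 0 with size 0
```

The scene depth shows the bar turned across (y-span about 44 mm) and raised about 11 mm. That matches the notch, not the lip. The top view is blocked by the arm, but the gripper is clear and touching nothing, so I'm handing in.

```bash
python3 -c "
from plant import workorder
print(workorder.close_job())"
```

```text
the job is handed in; nothing more can be done
None
```

I pulled the red plunger up, turned it about 85° counter-clockwise and let go. It stayed up about 11 mm by itself, which matches the notch. I didn't go near the black plunger, and handed the job in after about 11.6 s without seeing a verdict.

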